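# Load a board carrier into the test fixture and shut its cover

### The job

On the electronics bench a circuit board sits in its carrier on the track of a grey test fixture, part-way out, and the fixture's blue cover stands open. With the fingertips only, push the carrier along its track until it is fully home against the end stop, and only then push the cover shut over it. Do not pinch or lift the carrier, leave the bottle, the cup and the spare board alone, and finish with the hand clear.

Things in the scene. Friction and masses are not known exactly. Their poses are not given: they have to be found in the camera images.
- fixture: grey test fixture, fixed. Origin on the bench surface, z up, +x along the track to the end stop (away from the robot, yaw within 0.4 rad). Base x -200 to +110 mm, 190 wide, top (sliding surface) z = 30. Two guides at y = +-61.5 to +-73.5, tops z = 42, x -190 to +70. Bay side walls x -40 to +85, tops z = 70, outer faces y = +-79.5. End stop's face at x = +70, top z = 66.
- stop (a point): middle of the end stop's face, 5 mm above the track; axes as the fixture's
- carrier: loose plate 130 (x, along the track) x 120 x 10 mm, about 0.4 kg, green circuit board fixed on it, orange push bar upright along its rear edge (robot side): 100 wide, 10 thick, top 45 above the origin, rear face flush at x = -65. 1.5 mm play to each guide; dry friction (1 to 6 N), stays where left. Origin: centre of the underside, x towards the stop, z up.
- carrier_front (a point): middle of the carrier's front edge (x = +65 mm, 5 mm above its underside); it meets stop when the carrier is fully home
- carrier_bar (a point): the push point: middle of the push bar's rear face, 20 mm above the carrier's underside (so 50 mm above the bench); push towards +x of the fixture
- cover (a joint): opening angle of the blue cover, rad: 0 = shut (level on the bay walls); starts at 1.0 to 1.4 (upright, leaning towards the robot over the bay). A friction hinge holds it where left; 2 to 5 N near the free edge moves it. No handle.
- cover_hinge (a point): middle of the hinge line (along the fixture's y, at its x = 88, z = 70 mm). The cover is a flat panel, 133 mm hinge to free edge, 158 wide, 8 thick; its inner face passes through the hinge line, its outer face (far from the robot while open, top when shut) lies 8 mm outside. Shut, its free edge ends 5 mm short of the push bar of a carrier that is home.
- cover_edge (a point): middle of the cover's free edge, on its outer face; it lies in the fixture's x-z plane, 133 mm from the hinge line
- flux_bottle: small bottle with a red cap, 40 mm across, 95 mm high, origin at the centre of its underside; leave alone
- parts_cup: yellow plastic cup, 60 mm across, 55 mm high, origin at the centre of its underside; leave alone
- spare_board: spare circuit board on a black base, 100 x 80 mm, about 25 mm high, origin at the centre of its underside; leave alone

How it is judged:
By the outcome, as a careful person would: the job done as asked, in the order asked, and still so for the second after the job is handed in, with the robot touching nothing.
It also fails if it takes over 51 s, if anything falls off the work surface, if the arm or the gripper's body presses on something with over 40 N, if the wrist force passes 120 N, or if a joint passes its speed limit or range.

### The arm

A 6-joint arm with a two-finger parallel gripper is mounted at the origin on the work surface. World frame = base frame: x ahead of the robot, y to its left, z up, the work surface at z = 0. Lengths are in mm, angles in rad, forces in N, time in s.
With the tool pointing down it reaches from about 300 to 775 mm from the base axis. Payload 14.6 kg.
Tool frame: the origin (TCP) lies midway between the tips of the shut fingers; the grasp point (between the pads) lies 19 mm behind it (grip_depth is the distance from the TCP to the grasp point, in mm); z points along the fingers, y is the direction in which the jaws open and shut (so a half turn about z gives the same grasp; the last joint's range is limited). The gripper opens to 94 mm and grips with 3 to 60 N. Pads are 16 mm wide; open, the fingers measure 119 mm over their backs; the gripper's body (75 mm by 177 mm) begins 78 mm behind the grasp point.
Start: joints at [1.116, 0.3, 1.521, -0, 1.321, -0.067], TCP at [207.981, 509.15, 205.446] pointing down, gripper open.
Joint ranges: [-3.03, 3.03], [-0.79, 2.21], [0.23, 2.52], [-1.04, 4.18], [0, 3.07], [-2.55, 2.55]. Speed limits (rad/s): [2.22, 2.22, 2.57, 3.14, 3.14, 3.14].

### API

Orientations are given as [roll, pitch, yaw] about the fixed x, y, z axes, in that order (R = Rz(yaw) Ry(pitch) Rx(roll)).
In Python, from cell import read_state, camera, camera_info, sign_off, grip_depth gives the robot as it stands.
- The arm moves only by the tool drive_tool, never from a script. Its argument "motion" is one flat list of numbers, 4 for each row, row after row: the shift along the tool's x, y, z in mm, then the turn about the tool's z in rad. A call has 1 to 8 rows; each row shifts and turns the pose as measured when the row begins, along the tool's axes as they then stand; what a row does not reach is not made up. A row lasts 1/12 s, in which the tool goes at most 41.7 mm and 7.16 degrees, less where a joint would pass 70% of its speed; a pose out of reach is approached as far as the arm can. A call is refused whole if a number of a shift passes 41.7 or a number of a turn 0.125, either way. A call with a gripper value outside its range is refused whole. "jaw" is the closure, from 0 (fully open) to 1 (shut), set as the call begins (left out, the last holds). The fingers move at their own pace and stop on an object; "grip_force" is the grip in N (left out, the last holds). Time passes only in rows, so rows that do not move let the fingers close. It gives the time, the measured TCP pose, the force and the opening at its end, in the units of the state.
- read_state(): the state, without advancing time (a new reading comes with each control period).
- camera(name): name is "side" or "top"; returns the picture (480x640x3 uint8, red, green, blue); there is no depth.
- camera_info(name): a dict with "fovy" (degrees; the focal length in pixels is half the picture's height over the tangent of half this angle, whatever the lens; pixels are square), "cx", "cy" (the principal point, pixels), "k1" (the pictures are not rectified: a ray, as slopes to the right and down, at radius r is drawn at 1 + k1 r^2 times it, then the intrinsics apply), "camera_from_world" (4x4, takes a point from world to camera coordinates). Camera axes: x right, y up, looking along -z (the intrinsics and any distortion apply to the point x, -y, -z); pixel columns grow to the right and rows downward; lengths in mm; the calibration is good to about 2 mm. A picture is of the moment at which its call begins. camera_info takes no time and is no camera call.
- sign_off(): hands the job in, once; it reports no verdict.
The state is a dict: "clock": time; "joints": joint angles; "qd": joint speeds; "effort": joint torques, N m; "eef_pos": TCP position; "eef_rot": TCP orientation; "wrist_force": force on the tool from outside, world axes, zero at the start; "moment": the same for the moment, N m; "finger_gap": finger opening in mm.
Only numpy, scipy, OpenCV 4.12 (cv2) and the standard library are available. Lean on these libraries where they do the work, as an engineer would, in place of code of your own. Each camera call takes 0.05 s, during which the arm holds its last target. There are 200 camera calls.

## Working session

There is one attempt and no reset: what is moved stays moved. The work goes in short steps, Python scripts to look and compute and a tool call to move; the robot and the scene stay as the last step left them, time stands still between calls to the robot, and variables do not carry over. Pictures are saved under pics/ and viewed, on a budget of 10 in all, crops included, one or two more only if the job needs it, and the job is handed in when it is done.

Besides the shell and the picture viewer there is one more tool, called after "Request:" in YAML: its name, and indented under it one key for each argument. drive_tool: Moves the arm, as the interface text tells. Its arguments: {"type":"object","properties":{"motion":{"type":"array","items":{"type":"number"}},"jaw":{"type":"number"},"grip_force":{"type":"number"}},"required":["motion"]}

```bash
mkdir -p pics; cat > h.py <<'E'
import numpy as np, cv2
from cell import *
def K(n):
    i=camera_info(n); f=240/np.tan(np.radians(i['fovy'])/2); return i,f
def proj(n,P):
    i,f=K(n); T=np.array(i['camera_from_world']); p=np.atleast_2d(P)@T[:3,:3].T+T[:3,3]
    s=np.c_[p[:,0],-p[:,1]]/-p[:,2:]; s=s*(1+i['k1']*(s**2).sum(1,keepdims=True))
    return s*f+[i['cx'],i['cy']]
def ray(n,uv):
    i,f=K(n); T=np.array(i['camera_from_world']); d=(np.array(uv,float)-[i['cx'],i['cy']])/f; s=d.copy()
    for _ in range(20): s=d/(1+i['k1']*(s@s))
    return -T[:3,:3].T@T[:3,3], T[:3,:3].T@np.array([s[0],-s[1],-1])
def atz(n,uv,z):
    o,d=ray(n,uv); return o+d*(z-o[2])/d[2]
def shot(n,name,crop=None,k=1):
    im=camera(n)[:,:,::-1]
    if crop: im=im[crop[1]:crop[3],crop[0]:crop[2]]
    cv2.imwrite(f'pics/{name}.png',cv2.resize(im,None,fx=k,fy=k,interpolation=cv2.INTER_CUBIC))
E
python3 - <<'E'
from h import *
shot('top','t0');shot('side','s0')
for n in('top','side'):
    i,f=K(n);o,_=ray(n,(320,240));print(n,f,i['k1'],o,atz(n,(320,240),0))
print(read_state())
E
```

```text
top 456.7392133123187 -0.04717049283065732 [584.23801117  66.11095747 963.60250583] [651.47873146  46.34371815   0.        ]
side 508.3785257652722 -0.016493572976207623 [ 313.97502333 -596.76082496  524.50384418] [673.94836179 143.59993779   0.        ]
{'clock': 0.1, 'joints': array([ 1.11641207e+00,  3.00374098e-01,  1.52150987e+00,  3.09200698e-06,
        1.32071693e+00, -6.65820895e-02]), 'qd': array([-1.11569654e-03,  2.63003531e-04,  3.50513366e-04,  7.06743526e-04,
       -1.94714996e-05, -3.56970574e-04]), 'effort': array([ 7.45612579e-04, -5.32637680e+01, -3.53290915e+01,  7.08927191e-02,
        2.34624505e-02, -7.13372401e-05]), 'eef_pos': array([207.87404569, 508.94857572, 204.96966911]), 'eef_rot': array([-3.14058684e+00, -7.00697991e-05,  2.75378968e+00]), 'wrist_force': array([0.67430278, 0.36201204, 0.34951238]), 'moment': array([-0.0014272 ,  0.0232542 ,  0.02521064]), 'finger_gap': 94.0565947963931}
```

View pics/t0.png

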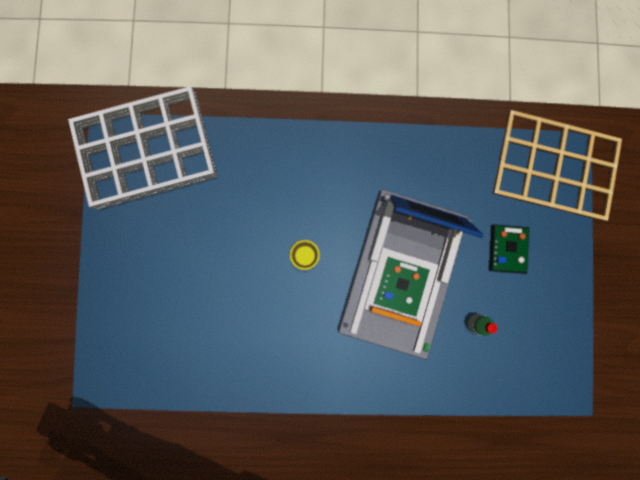

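View pics/s0.png

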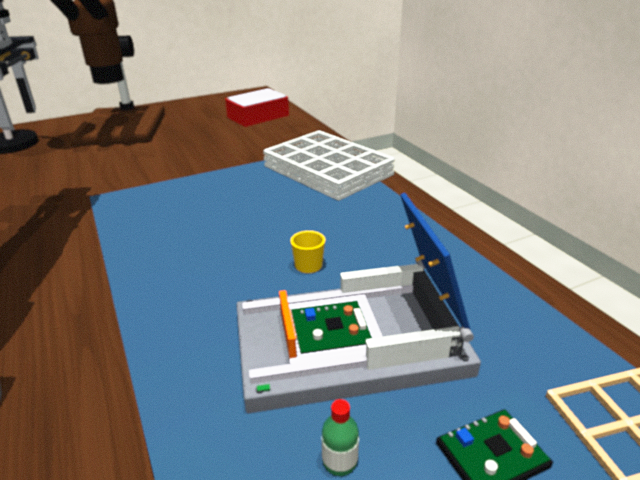

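The top view shows the fixture around (400,270), its rear edge running from (341,330) to (427,356) and its axis up and slightly to the right. The bar is at about (395,315) and the open cover at about (435,213). The bottle is at (485,327), the cup at (305,255). I'll enlarge both views.

```bash
python3 - <<'E'
from h import *
shot('top','t1',(330,180,490,370),3.15);shot('side','s1',(230,180,490,410),2.6)
E
```

```text
(no output)
```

View pics/t1.png

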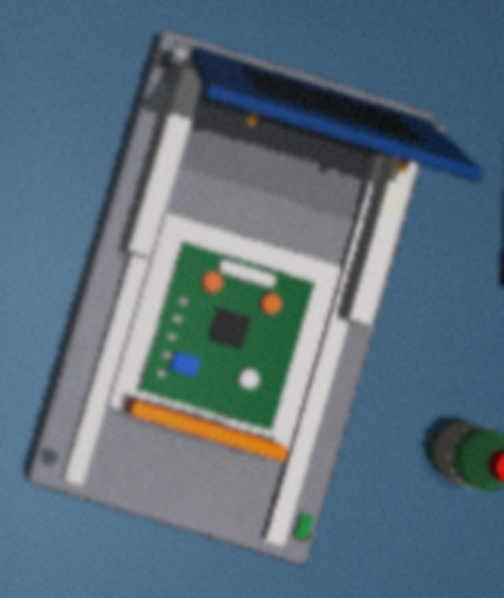

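View pics/s1.png

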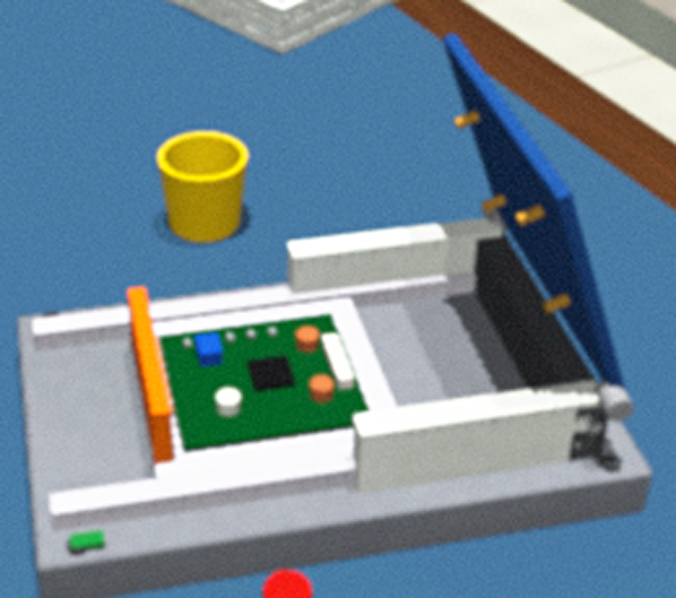

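```bash
cat > fit.py <<'E'
from h import *
from scipy.optimize import least_squares
T=[((33,478),(-200,95,30)),((305,560),(-200,-95,30)),((160,33),(110,95,30)),((66,482),(-190,73.5,42)),((287,545),(-190,-73.5,42)),((128,250),(-40,79.5,70)),((367,325),(-40,-79.5,70))]
S=[((40,572),(-200,-95,30)),((20,317),(-200,95,30)),((648,470),(110,-95,30)),((52,502),(-190,-73.5,42))]
bar=[('t',(128,410),(-65,50,45)),('t',(283,460),(-65,-50,45)),('s',(128,290),(-65,50,45)),('s',(150,410),(-65,-50,45))]
cov=[('t',(480,170),-79,8),('t',(478,180),-79,0),('t',(210,97),79,0),('s',(565,195),-79,0),('s',(573,190),-79,8),('s',(446,38),79,0)]
px=lambda k,c:(('top',np.array(c)/3.15+[330,180]) if k=='t' else ('side',np.array(c)/2.6+[230,180]))
def W(x,P):
    c,s=np.cos(x[2]),np.sin(x[2]); return np.array([x[0]+c*P[0]-s*P[1],x[1]+s*P[0]+c*P[1],P[2]])
def res(x):
    r=[]
    for k,L in(('t',T),('s',S)):
        for c,P in L:
            n,u=px(k,c); r.append(proj(n,W(x,P))[0]-u)
    for k,c,P in bar:
        n,u=px(k,c); r.append(proj(n,W(x,(P[0]+x[3],P[1],P[2]+30)))[0]-u)
    for k,c,y,t in cov:
        n,u=px(k,c); a=x[4]; r.append(proj(n,W(x,(88-133*np.cos(a)+t*np.sin(a),y,70+133*np.sin(a)+t*np.cos(a))))[0]-u)
    return np.ravel(r)
if __name__=='__main__':
    r=least_squares(res,[600,0,-.25,-70,1.2],loss='soft_l1',x_scale=[10,10,.1,10,.1])
    x=r.x; print(x); print(res(x).reshape(-1,2).round(1).tolist())
    print('bar',W(x,(x[3]-65,0,50)),'stop',W(x,(70,0,35)),'hinge',W(x,(88,0,70)),'travel',5-x[3])
    print('bottle',atz('top',(490,328),95),'side',atz('side',(340,408),95))
E
python3 fit.py
```

```text
[ 6.29573619e+02 -1.39916707e+02 -2.66760950e-01 -7.19905943e+01
  1.23338737e+00]
[[-2.1, 1.1], [0.4, 1.6], [0.5, -2.1], [-0.6, -1.1], [-1.1, -0.3], [-0.0, -0.3], [0.8, -0.7], [-1.1, -1.2], [-1.9, -0.7], [2.8, 0.3], [0.2, 4.4], [0.6, 1.1], [0.3, -0.1], [-0.5, -0.9], [0.9, 1.2], [1.4, -1.2], [0.3, -0.0], [-2.1, -0.7], [-2.7, 0.7], [0.7, -0.1], [-1.7, -1.1]]
bar [ 497.42841027 -103.80484373   50.        ] stop [ 697.09770495 -158.36929091   35.        ] hinge [ 714.46104127 -163.11424105   70.        ] travel 76.99059431991917
bottle [ 485.10058516 -283.27746779   95.        ] side [ 483.60358081 -289.60296607   95.        ]
```

Request:
drive_tool:
  motion: [0, 0, 0, -0.121, -24, -32, 0, 0, -24, -32, 0, 0, -24, -32, 0, 0, -24, -32, 0, 0, -24, -32, 0, 0, -24, -32, 0, 0, -24, -32, 0, 0]
  jaw: 1
  grip_force: 20

```text
clock: 0.87
eef_pos: [311.8, 243.1, 202.4]
eef_rot: [-3.138, -0.002, 2.89]
wrist_force: [0.5, -0.5, -0.3]
finger_gap: 44.4
```

Request:
drive_tool:
  motion: [-24, -32, 0, 0, -24, -32, 0, 0, -24, -32, 0, 0, -24, -32, 0, 0, -24, -32, 0, 0, -24, -32, 0, 0, -24, -32, 0, 0, 0, 0, 0, 0]

```text
clock: 1.53
eef_pos: [420.9, -33.4, 204.1]
eef_rot: [-3.139, 0.003, 2.887]
wrist_force: [-0.6, 0.3, -0.7]
finger_gap: 0.2
```

```bash
cat >> h.py <<'E'
X=[629.57,-139.92,-.2668,-72,1.233]
def st(X=X):
    s=read_state(); d=s['eef_pos'][:2]-X[:2]; c,n=np.cos(X[2]),np.sin(X[2])
    print('t',s['clock'],'fix',np.round([c*d[0]+n*d[1],-n*d[0]+c*d[1],s['eef_pos'][2]],1),'rot',np.round(s['eef_rot'],3),'F',np.round(s['wrist_force'],1),'gap',s['finger_gap'])
E
python3 -c "from h import *;st()"
```

```text
t 1.5333 fix [-229.4   47.7  204.1] rot [-3.139e+00  3.000e-03  2.887e+00] F [-0.6  0.3 -0.7] gap 0.22910487725036702
```

Request:
drive_tool:
  motion: [-22, -24, 0, 0.012, -22, -24, 0, 0, 0, 0, 35, 0, 0, 0, 35, 0, 0, 0, 35, 0, 0, 0, 30, 0, 0, 0, 15, 0, 0, 0, 0, 0]

```text
clock: 2.2
eef_pos: [453.3, -97.3, 49.3]
eef_rot: [-3.139, 0.007, 2.868]
wrist_force: [0.1, 0.2, 0.9]
finger_gap: 0.5
```

```bash
python3 - <<'E'
from h import *
st()
a=camera('top')[180:370,330:490,::-1];b=camera('side')[160:400,200:490,::-1]
im=np.hstack([cv2.resize(a,(379,450),interpolation=2),cv2.resize(b,(421,450)[:2],interpolation=2)])
cv2.imwrite('pics/c2.png',im)
E
```

```text
t 2.2 fix [-181.2   -5.3   49.3] rot [-3.139  0.007  2.868] F [0.1 0.2 0.9] gap 0.5105569182392569
```

View pics/c2.png

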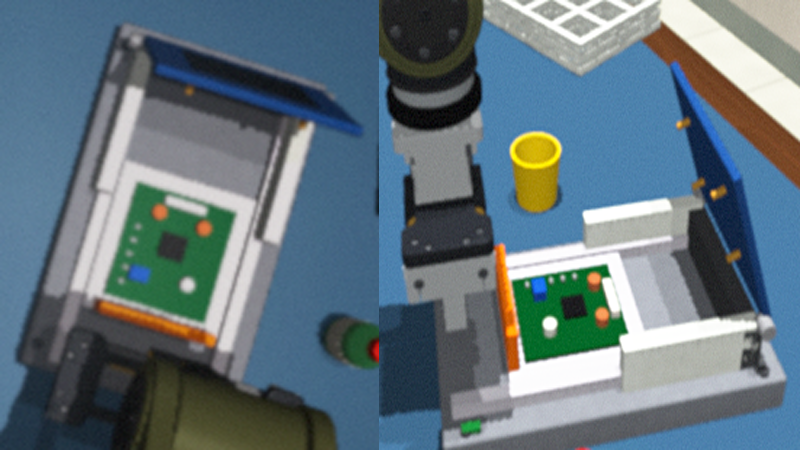

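The picture shows the shut fingers just behind the orange bar, with the body clear of the cover. Next I'll advance to contact.

Request:
drive_tool:
  motion: [-15, 5, 2, 0, -12, 0, 0, 0, -6, 0, 0, 0, -5, 0, 0, 0, -5, 0, 0, 0]

```text
clock: 2.72
eef_pos: [501.1, -104.6, 57.5]
eef_rot: [-3.139, 0.018, 2.869]
wrist_force: [-1.1, 1.7, -0.7]
finger_gap: 0.6
```

```bash
python3 -c "from h import *;st()"
```

```text
t 2.7167 fix [-133.2    0.2   57.5] rot [-3.139  0.018  2.869] F [-1.1  1.7 -0.7] gap 0.6253636798717065
```

Request:
drive_tool:
  motion: [-7, 0, 4, 0, -7, 0, 3, 0, -7, 0, 1, 0, -7, 0, 0, 0, -7, 0, 0, 0]

```text
clock: 3.13
eef_pos: [537.4, -114.8, 51.0]
eef_rot: [-3.139, 0.018, 2.869]
wrist_force: [-4.2, 1.1, 2.6]
finger_gap: 0.6
```

```bash
python3 -c "from h import *;st()"
```

```text
t 3.1333 fix [-95.5  -0.1  51. ] rot [-3.139  0.018  2.869] F [-4.2  1.1  2.6] gap 0.6226141158741024
```

Request:
drive_tool:
  motion: [-5, 0, 0, 0, -5, 0, 0, 0, -4, 0, 0, 0]

```text
clock: 3.38
eef_pos: [552.8, -119.2, 51.0]
eef_rot: [-3.139, 0.018, 2.868]
wrist_force: [-3.7, 1.2, 1.6]
finger_gap: 0.2
```

Request:
drive_tool:
  motion: [-3, 0, 0, 0, -3, 0, 0, 0]

```text
clock: 3.55
eef_pos: [559.3, -121.0, 51.0]
eef_rot: [-3.139, 0.018, 2.868]
wrist_force: [-3.1, 1.1, 0.8]
finger_gap: 0.4
```

Request:
drive_tool:
  motion: [-2, 0, 0, 0, -2, 0, 0, 0]

```text
clock: 3.72
eef_pos: [561.8, -121.7, 51.0]
eef_rot: [-3.139, 0.012, 2.869]
wrist_force: [-32.2, 9.0, 24.9]
finger_gap: 0.2
```

```bash
python3 -c "from h import *;st()"
```

```text
t 3.7167 fix [-70.2  -0.3  51. ] rot [-3.139  0.012  2.869] F [-32.2   9.   24.9] gap 0.15504848722585496
```

Force jumped to 33 N at fixture x = -70, where I expected the stop. I'll retreat, raise the tool and check.

Request:
drive_tool:
  motion: [3, 0, 0, 0, 10, 0, 0, 0, 25, 0, 0, 0, 25, 0, -10, 0, 0, 0, -40, 0, 0, 0, -40, 0, 0, 0, -40, 0, 0, 0, -40, 0]

```text
clock: 4.38
eef_pos: [493.2, -102.0, 218.1]
eef_rot: [-3.139, -0.001, 2.868]
wrist_force: [0.3, 0.6, -1.2]
finger_gap: 0.5
```

```bash
python3 - <<'E'
from h import *
st()
a=camera('top')[180:370,330:490,::-1];b=camera('side')[160:400,200:490,::-1]
im=np.hstack([cv2.resize(a,(379,450),interpolation=2),cv2.resize(b,(421,348)[:2],interpolation=2) if 0 else cv2.resize(b,(421,450),interpolation=2)])
cv2.imwrite('pics/c3.png',im)
for n,o,k in(('top',(330,180),(379/160,450/190)),('side',(200,160),(421/290,450/240))):
    from fit import W
    for s in(5,2): print(n,[((proj(n,W(X,(s-65,y,75)))[0]-o)*k).round(1).tolist() for y in(50,-50)])
E
```

```text
t 4.3833 fix [-141.5    0.6  218.1] rot [-3.139e+00 -1.000e-03  2.868e+00] F [ 0.3  0.6 -1.2] gap 0.5013494403487926
top [[124.3, 220.8], [239.3, 255.8]]
top [[123.2, 224.3], [238.4, 259.3]]
side [[191.0, 232.3], [214.9, 319.5]]
side [[188.1, 232.8], [211.6, 320.1]]
```

View pics/c3.png

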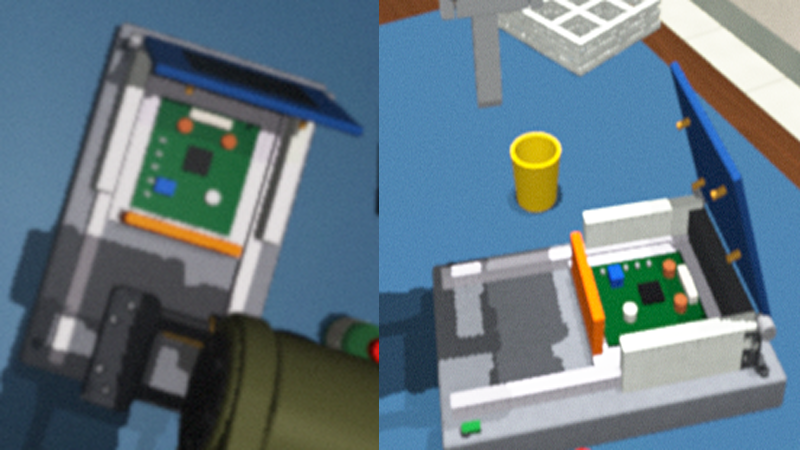

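The bar's rear edge is at (124,219)-(239,254) in the crop. That matches the fully-home prediction to within about 1 px. Next I'll go over the cover, behind its outer face.

Request:
drive_tool:
  motion: [0, 0, -15, 0.007, -20, 0, -5, 0, -35, 0, 0, 0, -35, 0, 0, 0, -35, 0, 0, 0]

```text
clock: 4.9
eef_pos: [618.1, -137.6, 248.5]
eef_rot: [-3.139, 0.02, 2.862]
wrist_force: [-0.7, -0.2, 1.1]
finger_gap: 0.4
```

```bash
python3 -c "from h import *;st()"
```

```text
t 4.9 fix [-11.6  -0.7 248.5] rot [-3.139  0.02   2.862] F [-0.7 -0.2  1.1] gap 0.4040043582333895
```

Request:
drive_tool:
  motion: [-30, 0, 3, -0.013, -30, 0, 3, 0, -25, 0, 3, 0, -15, 0, 0, 0, 0, 0, 0, 0]

```text
clock: 5.32
eef_pos: [723.3, -167.3, 233.8]
eef_rot: [-3.139, 0.02, 2.875]
wrist_force: [-0.7, -0.0, -0.4]
finger_gap: 0.4
```

```bash
python3 -c "from h import *;st()"
```

```text
t 5.3167 fix [ 97.6  -1.7 233.8] rot [-3.139  0.02   2.875] F [-0.7 -0.  -0.4] gap 0.4239481984251732
```

Request:
drive_tool:
  motion: [0, 0, 27, 0, 0, 0, 25, 0, 5, 0, 0, 0, 5, 0, 0, 0]

```text
clock: 5.65
eef_pos: [714.4, -165.0, 175.2]
eef_rot: [-3.139, 0.019, 2.875]
wrist_force: [0.3, 0.4, -0.0]
finger_gap: 0.7
```

```bash
python3 - <<'E'
from h import *
st(); shot('side','s4',(300,120,540,380),2.3)
E
```

```text
t 5.65 fix [ 88.5  -1.9 175.2] rot [-3.139  0.019  2.875] F [ 0.3  0.4 -0. ] gap 0.6720152672805559
```

View pics/s4.png

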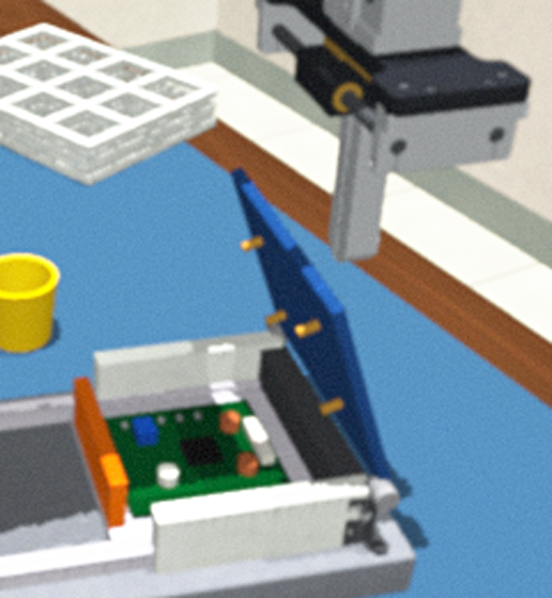

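The fingers hang behind the cover's outer face, with tips at about (350,260) in the crop, below the free edge and clear of it. Now I'll pull it along the arc.

Request:
drive_tool:
  motion: [10, 1, -4, 0, 8, 0, -2, 0, 4, 0, 0, 0, 6, 0, 2, 0, 6, 0, 2, 0, 6, 0, 3, 0]

```text
clock: 6.2
eef_pos: [673.8, -152.8, 172.7]
eef_rot: [-3.139, 0.024, 2.875]
wrist_force: [1.7, -1.1, 0.7]
finger_gap: 0.6
```

```bash
python3 -c "from h import *;st()"
```

```text
t 6.2 fix [ 46.1  -0.8 172.7] rot [-3.139  0.024  2.875] F [ 1.7 -1.1  0.7] gap 0.600169720905824
```

Request:
drive_tool:
  motion: [7, 0, 4, 0, 7, 0, 5, 0, 7, 0, 5, 0, 7, 0, 5, 0, 6, 0, 6, 0]

```text
clock: 6.62
eef_pos: [641.9, -144.1, 149.1]
eef_rot: [-3.139, 0.036, 2.875]
wrist_force: [2.2, -0.6, 1.2]
finger_gap: 0.1
```

```bash
python3 -c "from h import *;st()"
```

```text
t 6.6167 fix [ 13.   -0.7 149.1] rot [-3.139  0.036  2.875] F [ 2.2 -0.6  1.2] gap 0.14677307712494728
```

On the arc, with contact force around 2.5 N. Continuing.

Request:
drive_tool:
  motion: [5, 0, 6, 0, 5, 0, 6, 0, 4, 0, 6, 0, 4, 0, 7, 0, 4, 0, 7, 0]

```text
clock: 7.03
eef_pos: [620.7, -138.2, 115.6]
eef_rot: [-3.139, 0.04, 2.875]
wrist_force: [0.2, -0.3, 0.3]
finger_gap: 0.6
```

```bash
python3 -c "from h import *;st()"
```

```text
t 7.0333 fix [ -9.   -0.7 115.6] rot [-3.139  0.04   2.875] F [ 0.2 -0.3  0.3] gap 0.6471246151662764
```

Request:
drive_tool:
  motion: [2, 0, 7, 0, 2, 0, 7, 0, 1, 0, 6, 0, 1, 0, 5, 0]

```text
clock: 7.37
eef_pos: [614.2, -136.5, 86.6]
eef_rot: [-3.139, 0.038, 2.875]
wrist_force: [-0.3, 0.2, 2.3]
finger_gap: 0.7
```

```bash
python3 -c "from h import *;st()"
```

```text
t 7.3667 fix [-15.7  -0.8  86.6] rot [-3.139  0.038  2.875] F [-0.3  0.2  2.3] gap 0.6741438413532939
```

Request:
drive_tool:
  motion: [0, 0, 3, 0, 0, 0, 3, 0]

```text
clock: 7.53
eef_pos: [613.9, -136.5, 78.9]
eef_rot: [-3.139, 0.036, 2.875]
wrist_force: [-2.1, 0.7, 2.3]
finger_gap: 0.9
```

Request:
drive_tool:
  motion: [0, 0, 2, 0, 0, 0, 1.5, 0]

```text
clock: 7.7
eef_pos: [614.2, -136.5, 78.0]
eef_rot: [-3.139, 0.036, 2.875]
wrist_force: [-14.6, 3.5, 24.4]
finger_gap: 0.7
```

The tip is at z = 78.0 with 24 N pushing back, so the cover is on the walls. I'll lift off and get clear.

Request:
drive_tool:
  motion: [0, 0, -5, 0, 0, 0, -20, 0, 0, 0, -40, 0, 20, 0, -35, 0, 35, 10, -10, 0, 35, 15, 0, 0, 35, 15, 0, 0, 35, 15, 0, 0]

```text
clock: 8.37
eef_pos: [469.5, -40.8, 185.7]
eef_rot: [-3.139, 0.039, 2.87]
wrist_force: [0.8, 0.0, 0.9]
finger_gap: 0.8
```

Request:
drive_tool:
  motion: [20, 35, 0, 0, 10, 38, 0, 0, 0, 40, 0, 0, 0, 40, 0, 0, 0, 30, 0, 0, 0, 0, 0, 0, 0, 0, 0, 0]

```text
clock: 8.95
eef_pos: [485.5, 155.0, 186.3]
eef_rot: [3.141, 0.046, 2.871]
wrist_force: [-0.3, -0.1, 0.2]
finger_gap: 0.1
```

```bash
python3 - <<'E'
from h import *
from fit import W
st()
a=camera('top')[180:370,330:490,::-1];b=camera('side')[160:400,200:490,::-1]
cv2.imwrite('pics/c5.png',np.hstack([cv2.resize(a,(379,450),interpolation=2),cv2.resize(b,(421,450),interpolation=2)]))
for n,o,k in(('top',(330,180),(379/160,450/190)),('side',(200,160),(421/290,450/240))):
    print(n,'bar',[((proj(n,W(X,(-60,y,75)))[0]-o)*k).round(1).tolist() for y in(50,-50)],'cover edge',[((proj(n,W(X,(-45,y,78)))[0]-o)*k).round(1).tolist() for y in(79,-79)])
E
```

```text
t 8.95 fix [-216.7  246.5  186.3] rot [3.141 0.046 2.871] F [-0.3 -0.1  0.2] gap 0.09809019982164914
top bar [[124.3, 220.8], [239.3, 255.8]] cover edge [[96.3, 193.1], [278.5, 248.6]]
side bar [[191.0, 232.3], [214.9, 319.5]] cover edge [[199.3, 205.2], [240.2, 342.5]]
```

View pics/c5.png

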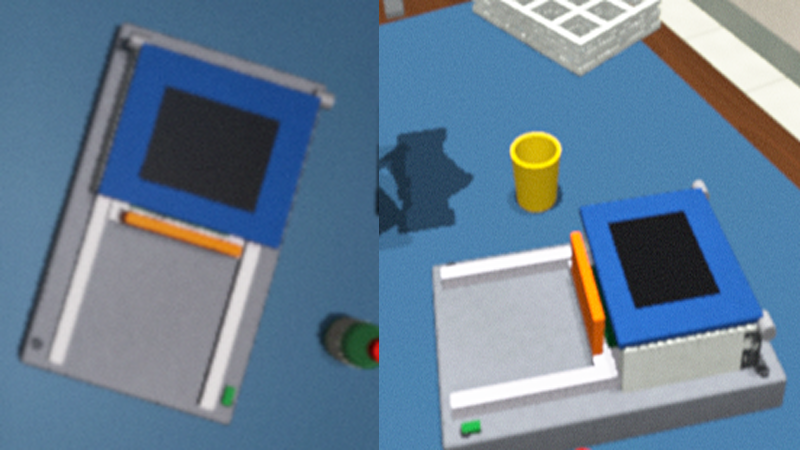

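The cover lies flat on the walls. Its edge runs from (98,192) to (277,247), as predicted. The bar is at the home position with a narrow, even gap to the cover, and the hand is well away.

```bash
python3 -c "from cell import *;print(sign_off())"
```

```text
the job is handed in; nothing more can be done
None
```

I pushed the carrier home with the shut fingertips, then pulled the cover shut along its arc, moved the hand clear and handed the job in at about 9 s.

- **Carrier:** the push force rose from about 4 N to about 42 N (total at the wrist) right where I expected the stop. In the pictures the bar sits within about 1–2 px of the fully-home position, both before and after shutting the cover.
- **Cover:** the fingertip stopped at z = 78 mm with about 29 N total at the wrist, which is the height of the shut cover's top face. The last picture shows it flat on the bay walls, with a narrow gap to the push bar.
- **Other objects:** the bottle and cup look untouched. The spare board was outside the last pictures, but the arm never went near it.
- **Accuracy:** my position fit had errors of about 1–2 px, with one point off by 4 px. The home check is therefore good to only about 2–3 mm from the images and relies on the stop contact for the rest. No check disagreed.

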